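# Hold the worktop pedal bin open, then let its lid down softly

### The job

Press the pedal of the little steel scraps bin all the way down with your fingertips so that its lid swings wide open, keep it wide open for a good three seconds while I tip my scraps in, then ease the pedal back up so that the lid closes fully without slamming. Work the lid by the pedal only, do not touch the lid or shove the bin out of place, and leave the things standing round it alone.

Things in the scene. Friction and masses are not known exactly. Their poses are not given: they have to be found in the camera images.
- bin: round brushed-steel 3-litre worktop pedal bin standing loose on the counter, about 2.1 kg in all: body 160 mm in diameter, black base ring 166 mm, top of the closed lid 219 mm above the counter. Origin: centre of its underside, on the counter. Own z is up; the pedal sticks out along its own -x, the lid hinge and the black rod channel are at +x (reaching 95 mm from the centre). It tips forward if the pedal is forced with more than about 30 N once it is at its stop.
- pedal_press (a point): centre of the top face of the black ribbed plastic pedal pad, 50 mm long (out from the bin) by 50 mm wide and 8 mm thick. With the pedal up it lies 137 mm from the bin's centre along the bin's -x (57 mm clear of the steel wall) and 46 mm above the counter; fully pressed it is 28 mm lower, 18 mm above the counter, and 3 mm further out. Its own axes are the pad's: z out of the top face, x along the pad towards the bin (the raised pad leans about 0.12 rad, outer end higher).
- pedal_pad: the pedal pad itself; its origin is that same point and its axes the same
- pedal (a joint): pedal angle in rad about a pivot inside the base, 20 mm in front of the bin's centre and 20 mm above the counter: 0 up (at rest), 0.25 fully down at its stop. 0.01 rad is about 1.2 mm at the middle of the pad. Pressing takes about 6 to 13 N at the middle of the pad; there is no spring and no damper, the lid's weight alone brings it back up.
- lid (a joint): lid angle in rad: 0 shut on the rim, 1.2 wide open. A rod links it firmly to the pedal both ways: lid angle = 4.8 x pedal angle, so 10 mm of pedal is about 0.42 rad of lid. Let go from open, the lid drops and bangs shut in well under half a second; letting the pedal up at 10 to 30 mm/s closes it softly.
- lid_shell: domed steel lid disc, 166 mm in diameter, 17 mm high, hinged on the bin's +x side; its front edge swings up and back, away from the pedal, never out over it. Origin: centre of the disc's underside, 202 mm above the counter when shut.
- lid_front (a point): front edge of the lid, the point of its rim nearest to the pedal, 205 mm above the counter when shut and about 360 mm when wide open
- soap_pump: chrome soap pump, 68 mm in diameter, 184 mm tall, its short spout along its own -x, standing close behind the bin to its left; origin at the centre of its underside
- dish_brush: green plastic dish brush with a round white-bristled head, lying on the counter along its own x, 252 mm long (145 mm to the handle's end at -x, 107 mm to the head's edge at +x), 64 mm wide and 36 mm high at the head, beside the bin; origin on the counter
- scraper: grey silicone scraper lying flat along its own x, 200 mm long (110 mm to the handle's end at -x, 90 mm to the blade's edge at +x), 72 mm wide, 12 mm high, on the other side of the bin; origin on the counter
- pan_lid: upturned steel pan lid, 170 mm in diameter, 46 mm high, standing on its black knob in the white ribbed ceramic drying tray (300 by 190 mm, 20 mm high) at the left of the counter; origin at the underside of the knob, 14 mm above the counter

How it is judged (in metres and radians):
On the way, in this order (a step that is already met when the one before it is completed fails the run):
1. the pedal is pressed and the lid stands wide open (over 1.0 rad) for a good three seconds (at least 2.7 s without a break) (value of joint lid above 1 rad), for 2.7 s.
2. the lid is shut again (value of joint lid below 0.03 rad), for 0.2 s.
At the end, for the whole second after the job is handed in: the lid is shut (under 0.03 rad) and the pedal up (under 0.01 rad); the bin stands upright at rest within 30 mm of where it was, and soap pump, brush, scraper and pan lid are within 20 mm of where they were (value of joint lid below 0.03 rad and value of joint pedal below 0.01 rad and distance of bin from where it was at the start of the episode below 0.03 m and angle between bin's own z axis and vertical below 0.03 rad and linear speed of bin below 0.02 m/s and distance of each of soap_pump, dish_brush, scraper, pan_lid from where it was at the start of the episode below 0.02 m); the robot touches nothing.
It fails at once if the lid slams or is let drop: it falls faster than 2.5 rad/s within its last 0.3 rad, or faster than 4.5 rad/s anywhere ((value of joint lid below 0.3 rad and velocity of joint lid below -2.5 rad/s) or velocity of joint lid below -4.5 rad/s).
It fails at once if the pedal is pressed with the arm or the gripper's body instead of the fingers (contact force between the arm and pedal_pad above 2 N).
It fails at once if the robot touches the lid (contact force between any of the fingers, the arm and lid_shell above 1 N).
It fails at once if the bin is shoved over 30 mm, lifted over 15 mm or tipped over 0.12 rad (distance of bin from where it was at the start of the episode above 0.03 m or height (world z) of bin above 0.015 m or angle between bin's own z axis and vertical above 0.12 rad).
It fails at once if the soap pump, dish brush, scraper or pan lid is moved or lifted over 20 mm (distance of any of soap_pump, dish_brush, scraper, pan_lid from where it was at the start of the episode above 0.02 m).
It also fails if it takes over 40 s, if anything falls off the work surface, if the arm or the gripper's body presses on something with over 40 N, if the wrist force passes 120 N, or if a joint passes its speed limit or range.

### The arm

A 6-joint arm with a two-finger parallel gripper is mounted at the origin on the work surface. World frame = base frame: x ahead of the robot, y to its left, z up, the work surface at z = 0. Lengths are in mm, angles in rad, forces in N, time in s.
With the tool pointing down it reaches from about 350 to 975 mm from the base axis. Payload 7.1 kg.
Tool frame: the origin (TCP) lies on the mounting face of the last link; the fingertips stand 182 mm ahead of it and the grasp point (between the pads) lies 163 mm ahead of it; z points along the fingers, y is the direction in which the jaws open and shut (so a half turn about z gives the same grasp; the last joint's range is limited). The gripper opens to 88 mm and grips with 3 to 60 N. Pads are 20 mm wide; open, the fingers measure 115 mm over their backs; the gripper's body (75 mm by 178 mm) begins 61 mm behind the grasp point.
Start: joints at [1.326, 0.423, 1.63, -0, 1.089, -0.019], TCP at [139.898, 609.126, 404.675] pointing down, gripper open.
Joint ranges: [-3, 3], [-0.9, 2.11], [0.09, 2.58], [-1.31, 4.45], [0.11, 2.69], [-2.54, 2.54]. Speed limits (rad/s): [2.39, 2.39, 3.01, 3.14, 3.14, 3.14].

### API

Orientations are given as a rotation vector (axis times angle).
In Python, from workcell import ctrl, optics, nets gives the robot as it stands.
- The arm moves only by the tool send_rows, never from a script. Its argument "rows" is a list of rows, each an object with "offset": the shift along the tool's x, y, z in m, a list of three; "twist": the turn, a rotation vector about the tool's x, y, z in degrees, a list of three. A call has exactly 5 rows; each row shifts and turns the pose as measured when the row begins, along the tool's axes as they then stand; what a row does not reach is not made up. A row lasts 1/12 s, in which the tool goes at most 41.7 mm and 7.16 degrees, less where a joint would pass 70% of its speed; a pose out of reach is approached as far as the arm can. A call is refused whole if a number of a shift passes 0.0417 or a number of a turn 7.16, either way. A call with a gripper value outside its range is refused whole. "gripper" is the finger opening in m, from 0 to 0.0878, set as the call begins (left out, the last holds). The fingers move at their own pace and stop on an object; the grip force is fixed at half the most. Time passes only in rows, so rows that do not move let the fingers close, or fill a call up. It gives the time, the measured TCP pose, the force and the opening at its end, in the units of the state.
- ctrl.get_obs(): the state, without advancing time (a new reading comes with each control period).
- optics.get_image(name): name is "side" or "top" or "wrist"; returns (picture, depth): 480x640x3 uint8, blue, green, red; 480x640 float32, mm along the optical axis (not along the pixel's ray), 0 where there is no reading.
- optics.camera_info(name): a dict with "K" (3x3 intrinsics, pixels), "pose" (4x4, takes a point from camera to world coordinates). Camera axes: x right, y down, z forward; pixel columns grow to the right and rows downward; lengths in mm; the calibration is good to about 2 mm. A picture is of the moment at which its call begins: read the wrist's pose just before it. camera_info takes no time and is no camera call; for the wrist camera it gives the pose at the moment of the call.
- ctrl.close_job(): hands the job in, once; it reports no verdict.
Trained networks look in the newest picture that a camera, given by its name, has taken for a name from the list of things; names that differ only in an ending like _2 or _b are one class to them, and where a whole thing is asked for, a point or a joint stands for the part that bears it (a point fixed in the world has none). Each returns a list of dicts, best first, with "conf" (0 to 1); they miss things now and then, are a little off and sometimes report something else, mostly with a low value. They report only what shows in the picture. A call takes as long as a camera call.
- nets.spot_in(camera, label): "extent" ([left, top, right, bottom] in pixels, round what is visible of it).
- nets.spot_point(camera, label): "position" ([column, row] in pixels: a listed point, or the origin of a listed thing).
The state is a dict: "t": time; "qpos": joint angles; "qvel": joint speeds; "joint_torque": joint torques, N m; "ee_pos": TCP position; "orientation": TCP orientation; "ft_force": force on the tool from outside, world axes, zero at the start; "moment": the same for the moment, N m; "width": finger opening in mm.
Only numpy, scipy, OpenCV 4.12 (cv2) and the standard library are available. Lean on these libraries where they do the work, as an engineer would, in place of code of your own. Each camera call takes 0.05 s, during which the arm holds its last target. There are 200 camera calls.

## Working session

There is one attempt and no reset: what is moved stays moved. The work goes in short steps, Python scripts to look and compute and a tool call to move; the robot and the scene stay as the last step left them, time stands still between calls to the robot, and variables do not carry over. Pictures are saved under pics/ and viewed, about 8 in all and at most 12, crops included, and the job is handed in when it is done.

Besides the shell and the picture viewer there is one more tool, called after "Emit:" in YAML: its name, and indented under it one key for each argument. send_rows: Moves the arm, as the interface text tells. Its arguments: {"type":"object","properties":{"rows":{"type":"array"},"gripper":{"type":"number"}},"required":["rows"]}

```bash
mkdir -p pics
python3 - <<'E'
from workcell import ctrl, optics, nets
import cv2,numpy as np
o=ctrl.get_obs();print(o['t'],o['ee_pos'],o['orientation'],o['ft_force'])
ims=[]
for c in("side","top"):
    im,d=optics.get_image(c);ims.append(im)
    np.save(f'{c}.npy',d)
    i=optics.camera_info(c);K=np.array(i['K']);P=np.array(i['pose']);print(c,P[:3,3].round())
    for l in("bin","pedal_press","lid_front","lid_shell"):
        for r in nets.spot_point(c,l)[:2]:
            u,v=r['position'];z=float(np.median(d[int(v)-1:int(v)+2,int(u)-1:int(u)+2]))
            p=P@np.r_[np.linalg.inv(K)@[u,v,1]*z,1]
            print(c,l,round(r['conf'],2),np.round([u,v]),p[:3].round(1))
    cv2.imwrite(f'pics/{c}0.png',im)
E
```

```text
0.0 [139.84576525 608.85843878 403.8798979 ] [-3.53993200e-01 -3.12135729e+00  2.46413316e-03] [ 0.07109082 -0.4432445  -0.12779131]
side [ 503. 1232.  770.]
side bin 0.81 [305. 229.] [641.5 -16.6  41.6]
side pedal_press 0.54 [356. 215.] [ 497.  -107.1   45.2]
side lid_front 0.75 [341. 164.] [ 569.1 -828.6  -97.8]
side lid_shell 0.81 [314. 164.] [620.5 -81.5 215.6]
top [ 528.  163. 1380.]
top bin 0.41 [367. 257.] [550.9  64.   24.6]
top pedal_press 0.87 [430. 275.] [ 506.6 -102.1   45.3]
top lid_front 0.84 [446. 254.] [ 557.8 -104.6  208.4]
top lid_shell 0.83 [442. 220.] [635.4 -93.1 219. ]
top lid_shell 0.55 [445. 257.] [ 551.9 -103.1  205.1]
```

View pics/side0.png

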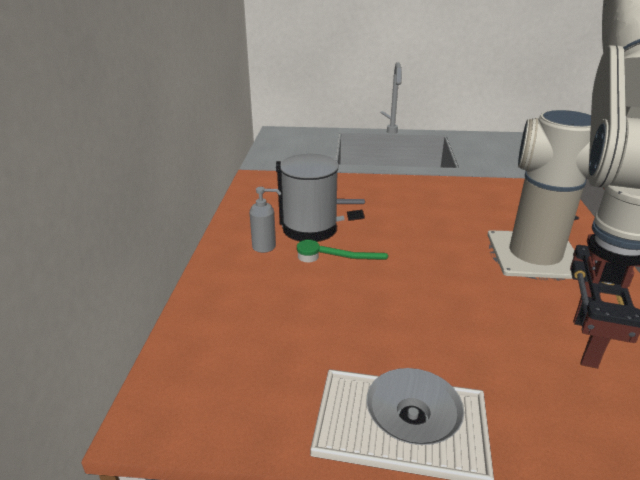

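View pics/top0.png

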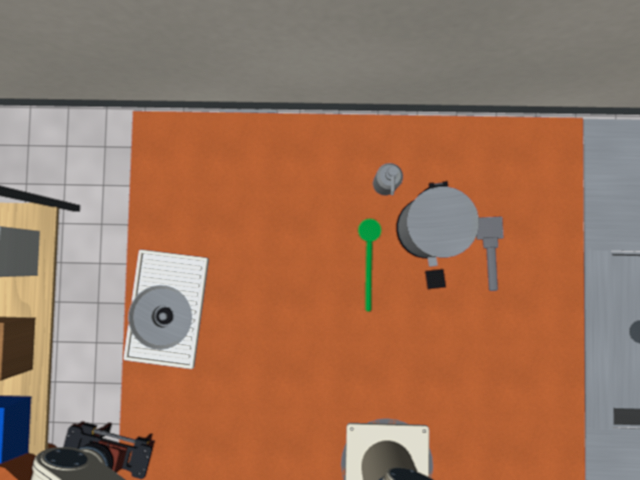

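Side view: the bin is around (310,195), with its pedal at (356,215) facing the robot. The brush lies left of the bin and the pump is behind it. Top view: the pad is at (435,279), the lid disc at (442,221), and the scraper is to the right at (490,255). Next I'll refine the pad and lid positions from depth.

```bash
cat > h.py <<'E'
from workcell import ctrl, optics, nets
import cv2,numpy as np
from scipy.spatial.transform import Rotation as Ro
def cloud(c,d):
    i=optics.camera_info(c);K=np.array(i['K']);P=np.array(i['pose'])
    v,u=np.mgrid[:480,:640]
    r=np.stack([u,v,np.ones_like(u)],-1)@np.linalg.inv(K).T*d[...,None]
    return r@P[:3,:3].T+P[:3,3]
def st():
    o=ctrl.get_obs();R=Ro.from_rotvec(o['orientation']).as_matrix()
    return o,R,o['ee_pos']+182*R[:,2]
E
python3 - <<'E'
from h import *
for c in("side","top"):
    p=cloud(c,np.load(c+'.npy'))
    x,y,z=p[...,0],p[...,1],p[...,2]
    m=(abs(x-500)<45)&(abs(y+105)<45)&(z>36)&(z<56)
    q=p[m];print(c,'pad',len(q),q.mean(0).round(1),q.min(0).round(1),q.max(0).round(1))
    if len(q)>9: print(cv2.minAreaRect(q[:,:2].astype(np.float32)))
    m=(abs(x-640)<110)&(abs(y+95)<110)&(z>203)&(z<230);q=p[m]
    print('lid',len(q),cv2.minEnclosingCircle(q[:,:2].astype(np.float32)),np.percentile(q[:,0],[1,99]),np.percentile(q[:,1],[1,99]))
    m=(z>4)&(z<50)&(x>480)&(x<800)&(y>-300)&(y<150)
    if c=='top':
        print('brush',[ (p[m&(y>0)&(y<150)][:,k].min().round(),p[m&(y>0)&(y<150)][:,k].max().round()) for k in(0,1)])
        print('scr',[ (p[m&(y<-180)][:,k].min().round(),p[m&(y<-180)][:,k].max().round()) for k in(0,1)])
o,R,t=st();print(R.round(3),t.round(1))
E
```

```text
side pad 162 [ 500.6 -108.8   44.6] [ 473.4 -140.7   36.3] [538.3 -83.7  51.7]
((507.76873779296875, -110.9967041015625), (65.33196258544922, 55.49940872192383), 8.950325965881348)
lid 1170 ((642.6885986328125, -92.6798324584961), 89.93328094482422) [557.74316338 724.81988213] [-159.92797724  -15.14952317]
top pad 366 [ 498.3 -113.6   44.8] [ 472.6 -141.    36. ] [543.5 -88.   55.7]
((508.0919189453125, -111.7707290649414), (71.238037109375, 51.314884185791016), 9.62917423248291)
lid 4053 ((640.06591796875, -93.90116882324219), 88.80892944335938) [557.63864018 720.45104292] [-172.96104152  -18.7614452 ]
brush [(np.float64(481.0), np.float64(800.0)), (np.float64(0.0), np.float64(149.0))]
scr [(np.float64(480.0), np.float64(799.0)), (np.float64(-299.0), np.float64(-181.0))]
[[-0.975  0.224 -0.   ]
 [ 0.224  0.975 -0.   ]
 [-0.    -0.    -1.   ]] [139.9 609.1 222.6]
```

Emit:
send_rows:
  rows:
    - {"offset": [-0.035,-0.018,0],"twist": [0,0,0]}
    - {"offset": [-0.035,-0.018,0],"twist": [0,0,0]}
    - {"offset": [-0.035,-0.018,0],"twist": [0,0,0]}
    - {"offset": [-0.035,-0.018,0],"twist": [0,0,0]}
    - {"offset": [-0.035,-0.018,0],"twist": [0,0,0]}
  gripper: 0

```text
t: 0.92
ee_pos: [289.8, 483.1, 404.5]
orientation: [-0.335, -3.123, -0.007]
ft_force: [0.5, -0.0, 0.1]
width: 57.7
```

Emit:
send_rows:
  rows:
    - {"offset": [-0.0186,-0.0364,0],"twist": [0,0,-4]}
    - {"offset": [-0.0186,-0.0364,0],"twist": [0,0,0]}
    - {"offset": [-0.0186,-0.0364,0],"twist": [0,0,0]}
    - {"offset": [-0.0186,-0.0364,0],"twist": [0,0,0]}
    - {"offset": [-0.0186,-0.0364,0],"twist": [0,0,0]}

```text
t: 1.33
ee_pos: [357.2, 285.7, 404.2]
orientation: [0.22, 3.13, 0.013]
ft_force: [0.4, 0.2, -0.6]
width: 24.9
```

Emit:
send_rows:
  rows:
    - {"offset": [-0.0137,-0.038,0],"twist": [0,0,0]}
    - {"offset": [-0.0137,-0.038,0],"twist": [0,0,0]}
    - {"offset": [-0.0137,-0.038,0],"twist": [0,0,0]}
    - {"offset": [-0.0137,-0.038,0],"twist": [0,0,0]}
    - {"offset": [-0.0137,-0.038,0],"twist": [0,0,0]}

```text
t: 1.75
ee_pos: [398.5, 81.5, 404.3]
orientation: [0.217, 3.125, 0.017]
ft_force: [1.7, -0.1, -0.2]
width: 0.5
```

Emit:
send_rows:
  rows:
    - {"offset": [-0.0137,-0.038,0],"twist": [0,0,0]}
    - {"offset": [-0.0137,-0.038,0],"twist": [0,0,0]}
    - {"offset": [-0.0137,-0.038,0],"twist": [0,0,0]}
    - {"offset": [-0.0137,-0.038,0],"twist": [0,0,0]}
    - {"offset": [-0.0137,-0.038,0],"twist": [0,0,0]}

```text
t: 2.17
ee_pos: [438.8, -123.2, 404.9]
orientation: [0.217, 3.12, 0.017]
ft_force: [1.7, 0.3, -0.1]
width: 0.4
```

Emit:
send_rows:
  rows:
    - {"offset": [0,0,0],"twist": [0,0,-4]}
    - {"offset": [0,0,0],"twist": [0,0,-4]}
    - {"offset": [0,0,0],"twist": [0,0,-4]}
    - {"offset": [0,0,0],"twist": [0,0,-4]}
    - {"offset": [0,0,0],"twist": [0,0,0]}

```text
t: 2.58
ee_pos: [440.1, -133.6, 405.9]
orientation: [-0.217, 3.114, 0.008]
ft_force: [-0.7, -0.2, 0.7]
width: 0.5
```

Run:
```python
from h import *
o,R,t=st();print(o['t'],o['qpos'].round(2) if hasattr(o['qpos'],'round') else o['qpos'],o['ee_pos'],R.round(3),t.round(1))
print('tooly yaw',np.degrees(np.arctan2(R[1,1],R[0,1])))
```

```text
2.5833 [-0.32  0.17  1.99  0.01  0.97 -2.04] [ 440.10428261 -133.57720274  405.9401745 ] [[-0.99  -0.138  0.019]
 [-0.138  0.99   0.006]
 [-0.02   0.004 -1.   ]] [ 443.6 -132.4  224. ]
tooly yaw 97.95757513597594
```

Emit:
send_rows:
  rows:
    - {"offset": [0.006,0.0024,0],"twist": [0,-4,0]}
    - {"offset": [0.006,0.0024,0],"twist": [0,-4,0]}
    - {"offset": [0.006,0.0024,0],"twist": [0,-4,0]}
    - {"offset": [0.006,0.0024,0],"twist": [0,-4,0]}
    - {"offset": [0.006,0.0024,0],"twist": [0,-4,0]}

```text
t: 3.0
ee_pos: [410.3, -125.5, 402.2]
orientation: [-0.176, 2.752, 0.038]
ft_force: [-0.5, 0.4, 0.0]
width: 0.4
```

```bash
cat > go.py <<'E'
from h import *
import sys
o,R,t=st();g=np.array([float(a) for a in sys.argv[1:4]])
print(round(o['t'],2),o['ft_force'].round(1),'tip',t.round(1),'z',R[:,2].round(3),'y',R[:,1].round(3));print('tool d',((g-t)@R).round(1))
print('down1/out1', (np.array([0,0,-1])@R).round(3),(np.array([-.989,-.145,0])@R).round(3))
E
python3 go.py 470 -117 90
```

```text
3.0 [-0.5  0.4  0. ] tip [ 478.  -116.3  233.5] z [ 0.372  0.051 -0.927] y [-0.128  0.992  0.003]
tool d [ 6.12e+01 -1.00e-01  1.30e+02]
down1/out1 [ 0.375 -0.003  0.927] [ 0.926 -0.017 -0.375]
```

Emit:
send_rows:
  rows:
    - {"offset": [0.013,0,0.028],"twist": [0,0,0]}
    - {"offset": [0.013,0,0.028],"twist": [0,0,0]}
    - {"offset": [0.013,0,0.028],"twist": [0,0,0]}
    - {"offset": [0.013,0,0.028],"twist": [0,0,0]}
    - {"offset": [0.008,0,0.015],"twist": [0,0,0]}

```text
t: 3.42
ee_pos: [413.0, -115.6, 276.0]
orientation: [-0.134, 2.764, 0.006]
ft_force: [0.1, 0.3, 0.6]
width: 0.3
```

```bash
python3 go.py 493 -113 60
python3 - <<'E'
from h import *
for c in('wrist','side'):
    im,d=optics.get_image(c)
    if c=='side': im=cv2.resize(im[100:300,220:460],None,fx=3,fy=3)
    cv2.imwrite(f'pics/{c}1.png',im)
    if c=='wrist':
        print(nets.spot_point(c,'pedal_press'))
        p=cloud(c,d);x,y,z=p[...,0],p[...,1],p[...,2]
        np.save('w.npy',p)
        for r in nets.spot_point(c,'pedal_press'):
            u,v=map(int,r['position']);print(p[v,u].round(1))
E
```

```text
3.42 [0.1 0.3 0.6] tip [ 479.4 -111.7  106.6] z [ 0.365  0.022 -0.931] y [-0.094  0.995 -0.014]
tool d [ 4.6 -2.  48.3]
down1/out1 [0.365 0.014 0.931] [ 0.93  -0.051 -0.364]
[{'position': [306.9, 246.9], 'conf': 0.92}]
[ 499.4 -115.5   47.5]
```

View pics/wrist1.png

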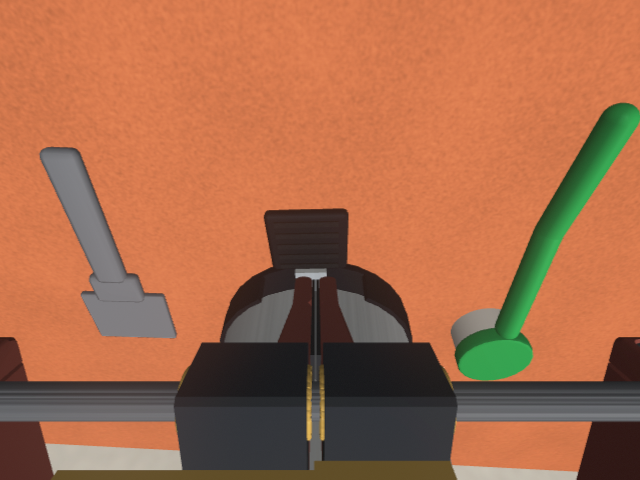

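View pics/side1.png

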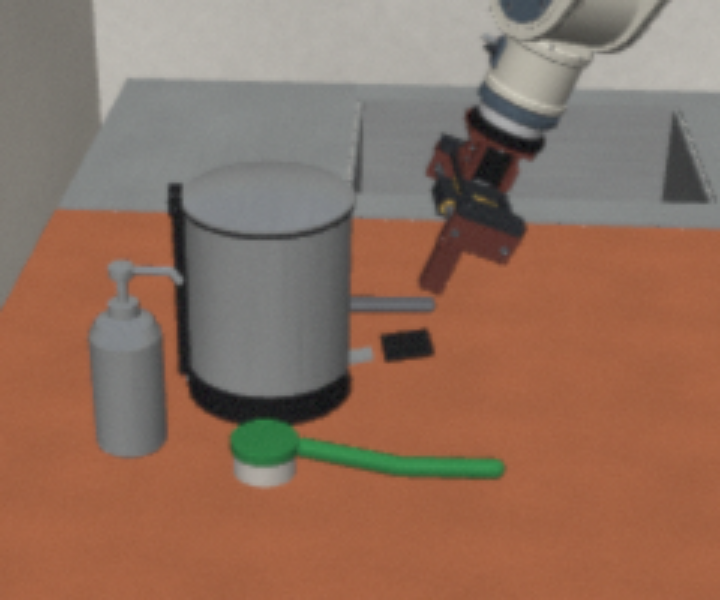

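The wrist image has the pad at (307,240), and the fingers are in line with it. That agrees with the side and top views, giving a pad centre of about (500,-113,47). The path is clear, so I'll move to just above the outer half of the pad.

```bash
python3 go.py 492 -114.5 57
```

```text
3.62 [0.2 0.2 1.3] tip [ 480.4 -111.9  108.9] z [ 0.367  0.023 -0.93 ] y [-0.098  0.995 -0.014]
tool d [ 8.6 -3.  52.4]
down1/out1 [0.368 0.014 0.93 ] [ 0.929 -0.048 -0.366]
```

Emit:
send_rows:
  rows:
    - {"offset": [0.002,-0.001,0.014],"twist": [0,0,0]}
    - {"offset": [0.002,-0.001,0.014],"twist": [0,0,0]}
    - {"offset": [0.002,-0.001,0.012],"twist": [0,0,0]}
    - {"offset": [0.002,0,0.01],"twist": [0,0,0]}
    - {"offset": [0,0,0],"twist": [0,0,0]}

```text
t: 4.03
ee_pos: [437.7, -112.1, 244.8]
orientation: [-0.127, 2.771, -0.02]
ft_force: [-0.8, 0.2, -0.6]
width: 0.3
```

```bash
python3 go.py 492 -114.5 48
```

```text
4.03 [-0.8  0.2 -0.6] tip [ 503.1 -111.7   75. ] z [ 0.359  0.002 -0.933] y [-0.085  0.996 -0.03 ]
tool d [20.3 -1.  21.2]
down1/out1 [0.358 0.03  0.933] [ 0.932 -0.06  -0.356]
```

Emit:
send_rows:
  rows:
    - {"offset": [0.007,0,0.004],"twist": [0,0,0]}
    - {"offset": [0.007,0,0.005],"twist": [0,0,0]}
    - {"offset": [0.005,0,0.004],"twist": [0,0,0]}
    - {"offset": [0.003,0,0.002],"twist": [0,0,0]}
    - {"offset": [0,0,0],"twist": [0,0,0]}

```text
t: 4.45
ee_pos: [429.0, -108.3, 231.6]
orientation: [-0.12, 2.788, -0.037]
ft_force: [-0.4, -0.8, 0.8]
width: 0.3
```

```bash
python3 go.py 492 -114.5 48
```

```text
4.45 [-0.4 -0.8  0.8] tip [ 491.7 -110.2   60.8] z [ 0.344 -0.011 -0.939] y [-0.079  0.996 -0.04 ]
tool d [ 4.5 -3.7 12.1]
down1/out1 [0.342 0.04  0.939] [ 0.938 -0.067 -0.339]
```

Emit:
send_rows:
  rows:
    - {"offset": [-0.002,-0.001,0.003],"twist": [0,0,0]}
    - {"offset": [-0.002,-0.001,0.003],"twist": [0,0,0]}
    - {"offset": [-0.001,-0.001,0.002],"twist": [0,0,0]}
    - {"offset": [0,-0.001,0.002],"twist": [0,0,0]}
    - {"offset": [0,0,0],"twist": [0,0,0]}

```text
t: 4.87
ee_pos: [439.4, -111.9, 224.6]
orientation: [-0.119, 2.789, -0.039]
ft_force: [0.6, 1.1, 0.2]
width: 0.4
```

```bash
python3 go.py 500 -114 50
```

```text
4.87 [0.6 1.1 0.2] tip [ 501.8 -114.1   53.7] z [ 0.343 -0.012 -0.939] y [-0.078  0.996 -0.041]
tool d [3.  0.4 2.9]
down1/out1 [0.341 0.041 0.939] [ 0.938 -0.067 -0.338]
```

Emit:
send_rows:
  rows:
    - {"offset": [0.001,0,0.003],"twist": [0,0,0]}
    - {"offset": [0.001,0,0.003],"twist": [0,0,0]}
    - {"offset": [0.001,0,0.003],"twist": [0,0,0]}
    - {"offset": [0.001,0,0.003],"twist": [0,0,0]}
    - {"offset": [0,0,0],"twist": [0,0,0]}

```text
t: 5.28
ee_pos: [441.9, -110.6, 215.2]
orientation: [-0.116, 2.796, -0.046]
ft_force: [-0.9, 1.1, 7.7]
width: 0.6
```

```bash
python3 go.py 500 -114 22
```

```text
5.28 [-0.9  1.1  7.7] tip [ 503.3 -113.9   43.9] z [ 0.337 -0.018 -0.941] y [-0.075  0.996 -0.046]
tool d [10.4  1.1 19.5]
down1/out1 [0.334 0.046 0.941] [ 0.941 -0.07  -0.331]
```

Emit:
send_rows:
  rows:
    - {"offset": [0.0018,0,0.0035],"twist": [0,0,0]}
    - {"offset": [0.0018,0,0.0035],"twist": [0,0,0]}
    - {"offset": [0.0018,0,0.0035],"twist": [0,0,0]}
    - {"offset": [0.0018,0,0.0035],"twist": [0,0,0]}
    - {"offset": [0.0005,0,0.001],"twist": [0,0,0]}

```text
t: 5.7
ee_pos: [442.6, -109.1, 203.6]
orientation: [-0.112, 2.806, -0.057]
ft_force: [-2.0, 0.7, 7.2]
width: 0.7
```

```bash
python3 go.py 500 -114 22
```

```text
5.7 [-2.   0.7  7.2] tip [ 502.3 -113.9   31.7] z [ 0.328 -0.026 -0.944] y [-0.071  0.996 -0.052]
tool d [5.3 0.6 8.4]
down1/out1 [0.325 0.052 0.944] [ 0.944 -0.074 -0.321]
```

Emit:
send_rows:
  rows:
    - {"offset": [0.0015,0,0.003],"twist": [0,0,0]}
    - {"offset": [0.001,0,0.003],"twist": [0,0,0]}
    - {"offset": [0.001,0,0.002],"twist": [0,0,0]}
    - {"offset": [0.0005,0,0.001],"twist": [0,0,0]}
    - {"offset": [0,0,0],"twist": [0,0,0]}

```text
t: 6.12
ee_pos: [443.7, -108.8, 196.7]
orientation: [-0.111, 2.813, -0.059]
ft_force: [-1.4, -0.7, 3.4]
width: 0.2
```

```bash
python3 go.py 500 -114 22
python3 - <<'E'
from h import *
im,d=optics.get_image('side')
cv2.imwrite('pics/side2.png',cv2.resize(im[80:280,220:460],None,fx=3,fy=3))
E
```

```text
6.12 [-1.4 -0.7  3.4] tip [ 502.2 -113.9   24.5] z [ 0.321 -0.028 -0.947] y [-0.07   0.996 -0.053]
tool d [2.8 0.2 1.6]
down1/out1 [0.318 0.053 0.947] [ 0.946 -0.076 -0.314]
```

View pics/side2.png

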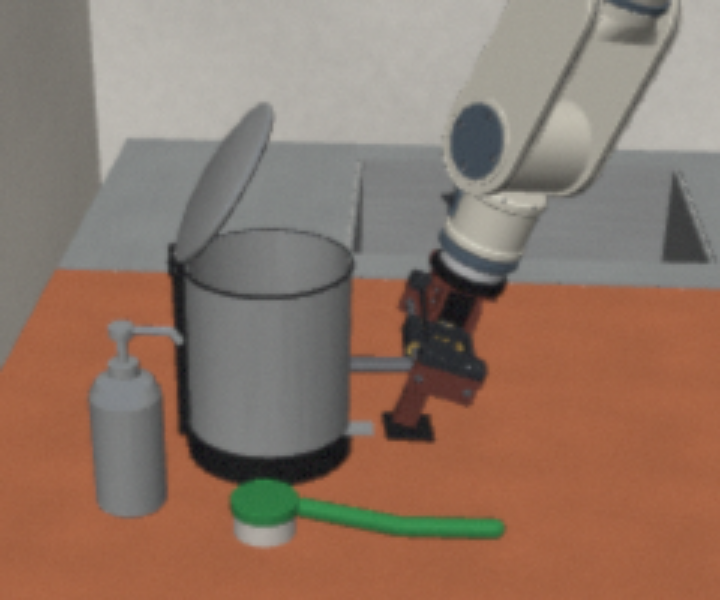

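The fingers are on the pad and the lid stands at about 60°, with its front edge near (268,105) in the crop. I'll press slightly deeper for margin and measure the lid angle with a plane fit.

Emit:
send_rows:
  rows:
    - {"offset": [0.0005,0,0.002],"twist": [0,0,0]}
    - {"offset": [0.0005,0,0.001],"twist": [0,0,0]}
    - {"offset": [0,0,0],"twist": [0,0,0]}
    - {"offset": [0,0,0],"twist": [0,0,0]}
    - {"offset": [0,0,0],"twist": [0,0,0]}

```text
t: 6.58
ee_pos: [444.4, -108.9, 194.8]
orientation: [-0.111, 2.816, -0.058]
ft_force: [-1.5, -0.7, 3.0]
width: 0.7
```

```bash
cat > lid.py <<'E'
from h import *
b=np.array([.989,.145]);C=np.array([638.5,-93])
for c in('side','top'):
    im,d=optics.get_image(c);p=cloud(c,d)
    r=(p[...,:2]-C)@b;s=(p[...,:2]-C)@np.array([-b[1],b[0]]);z=p[...,2]
    m=(r>-75)&(r<110)&(abs(s)<80)&(z>225)&(z<400)
    if m.sum()>30:
        q=p[m];k=np.argmax(q[:,2])
        f=np.array([r[m][k],q[k,2]]);print(c,m.sum(),'front',f.round(1),'angle about hinge',np.arctan2(f[1]-204,88-f[0]).round(3))
    # bin rim / pad position
    m=(abs(p[...,0]-500)<45)&(abs(p[...,1]+113)<45)&(z>10)&(z<30)
    print(c,'pad z',np.median(z[m]).round(1) if m.any() else None)
E
python3 go.py 500 -114 22; python3 lid.py
```

```text
6.58 [-1.5 -0.7  3. ] tip [ 502.4 -113.9   22.3] z [ 0.319 -0.027 -0.947] y [-0.07   0.996 -0.052]
tool d [ 2.4  0.1 -0.5]
down1/out1 [0.315 0.052 0.947] [ 0.947 -0.075 -0.311]
side 654 front [  8.1 356.1] angle about hinge 1.087
side pad z 18.3
top 1886 front [  7.7 357. ] angle about hinge 1.087
top pad z 18.8
```

Emit:
send_rows:
  rows:
    - {"offset": [0,0,0.0005],"twist": [0,0,0]}
    - {"offset": [0,0,0],"twist": [0,0,0]}
    - {"offset": [0,0,0],"twist": [0,0,0]}
    - {"offset": [0,0,0],"twist": [0,0,0]}
    - {"offset": [0,0,0],"twist": [0,0,0]}

```text
t: 7.1
ee_pos: [444.5, -108.9, 194.4]
orientation: [-0.111, 2.816, -0.057]
ft_force: [-2.7, 0.6, 2.7]
width: 0.3
```

Emit:
send_rows:
  rows:
    - {"offset": [0,0,0],"twist": [0,0,0]}
    - {"offset": [0,0,0],"twist": [0,0,0]}
    - {"offset": [0,0,0],"twist": [0,0,0]}
    - {"offset": [0,0,0],"twist": [0,0,0]}
    - {"offset": [0,0,0],"twist": [0,0,0]}

```text
t: 7.52
ee_pos: [444.5, -108.9, 194.4]
orientation: [-0.111, 2.816, -0.057]
ft_force: [-1.4, 0.8, 3.1]
width: 0.6
```

Emit:
send_rows:
  rows:
    - {"offset": [0,0,0],"twist": [0,0,0]}
    - {"offset": [0,0,0],"twist": [0,0,0]}
    - {"offset": [0,0,0],"twist": [0,0,0]}
    - {"offset": [0,0,0],"twist": [0,0,0]}
    - {"offset": [0,0,0],"twist": [0,0,0]}

```text
t: 7.93
ee_pos: [444.5, -108.9, 194.4]
orientation: [-0.111, 2.816, -0.057]
ft_force: [-2.7, 0.2, 2.6]
width: 0.5
```

```bash
python3 go.py 500 -114 22; python3 lid.py
```

```text
7.93 [-2.7  0.2  2.6] tip [ 502.4 -113.9   21.9] z [ 0.318 -0.027 -0.948] y [-0.07   0.996 -0.052]
tool d [ 2.3  0.  -0.8]
down1/out1 [0.315 0.052 0.948] [ 0.947 -0.075 -0.311]
side 641 front [  8.6 357. ] angle about hinge 1.092
side pad z 17.9
top 1823 front [  4.6 357.9] angle about hinge 1.074
top pad z 18.2
```

Emit:
send_rows:
  rows:
    - {"offset": [0.0004,0,0.0012],"twist": [0,0,0]}
    - {"offset": [0.0002,0,0.0005],"twist": [0,0,0]}
    - {"offset": [0,0,0],"twist": [0,0,0]}
    - {"offset": [0,0,0],"twist": [0,0,0]}
    - {"offset": [0,0,0],"twist": [0,0,0]}

```text
t: 8.45
ee_pos: [444.9, -109.0, 193.1]
orientation: [-0.111, 2.818, -0.057]
ft_force: [-2.3, -0.0, 3.1]
width: 0.4
```

```bash
python3 go.py 500 -114 22; python3 lid.py
```

```text
8.45 [-2.3 -0.   3.1] tip [ 502.5 -113.9   20.5] z [ 0.316 -0.027 -0.948] y [-0.07   0.996 -0.051]
tool d [ 1.9 -0.  -2.2]
down1/out1 [0.313 0.051 0.948] [ 0.948 -0.075 -0.309]
side 601 front [ 16.2 360.5] angle about hinge 1.141
side pad z 17.1
top 1604 front [ 13.4 363.5] angle about hinge 1.134
top pad z 17.2
```

Emit:
send_rows:
  rows:
    - {"offset": [0,0,0],"twist": [0,0,0]}
    - {"offset": [0,0,0],"twist": [0,0,0]}
    - {"offset": [0,0,0],"twist": [0,0,0]}
    - {"offset": [0,0,0],"twist": [0,0,0]}
    - {"offset": [0,0,0],"twist": [0,0,0]}

```text
t: 8.97
ee_pos: [444.9, -109.0, 193.1]
orientation: [-0.111, 2.818, -0.057]
ft_force: [-2.5, -0.5, 2.2]
width: 0.6
```

Emit:
send_rows:
  rows:
    - {"offset": [0,0,0],"twist": [0,0,0]}
    - {"offset": [0,0,0],"twist": [0,0,0]}
    - {"offset": [0,0,0],"twist": [0,0,0]}
    - {"offset": [0,0,0],"twist": [0,0,0]}
    - {"offset": [0,0,0],"twist": [0,0,0]}

```text
t: 9.38
ee_pos: [444.9, -109.0, 193.1]
orientation: [-0.111, 2.818, -0.057]
ft_force: [-1.9, 1.5, 2.9]
width: 0.4
```

Emit:
send_rows:
  rows:
    - {"offset": [0,0,0],"twist": [0,0,0]}
    - {"offset": [0,0,0],"twist": [0,0,0]}
    - {"offset": [0,0,0],"twist": [0,0,0]}
    - {"offset": [0,0,0],"twist": [0,0,0]}
    - {"offset": [0,0,0],"twist": [0,0,0]}

```text
t: 9.8
ee_pos: [444.9, -109.0, 193.1]
orientation: [-0.111, 2.818, -0.057]
ft_force: [-2.5, -0.9, 1.7]
width: 0.5
```

Emit:
send_rows:
  rows:
    - {"offset": [0,0,0],"twist": [0,0,0]}
    - {"offset": [0,0,0],"twist": [0,0,0]}
    - {"offset": [0,0,0],"twist": [0,0,0]}
    - {"offset": [0,0,0],"twist": [0,0,0]}
    - {"offset": [0,0,0],"twist": [0,0,0]}

```text
t: 10.22
ee_pos: [444.9, -109.0, 193.1]
orientation: [-0.111, 2.818, -0.057]
ft_force: [-3.1, -0.9, 3.0]
width: 0.1
```

Emit:
send_rows:
  rows:
    - {"offset": [0,0,0],"twist": [0,0,0]}
    - {"offset": [0,0,0],"twist": [0,0,0]}
    - {"offset": [0,0,0],"twist": [0,0,0]}
    - {"offset": [0,0,0],"twist": [0,0,0]}
    - {"offset": [0,0,0],"twist": [0,0,0]}

```text
t: 10.63
ee_pos: [444.9, -109.0, 193.1]
orientation: [-0.111, 2.818, -0.057]
ft_force: [-0.5, -0.3, 3.1]
width: 0.5
```

Emit:
send_rows:
  rows:
    - {"offset": [0,0,0],"twist": [0,0,0]}
    - {"offset": [0,0,0],"twist": [0,0,0]}
    - {"offset": [0,0,0],"twist": [0,0,0]}
    - {"offset": [0,0,0],"twist": [0,0,0]}
    - {"offset": [0,0,0],"twist": [0,0,0]}

```text
t: 11.05
ee_pos: [444.9, -109.0, 193.1]
orientation: [-0.111, 2.818, -0.057]
ft_force: [-1.9, 0.0, 2.9]
width: 0.4
```

Emit:
send_rows:
  rows:
    - {"offset": [0,0,0],"twist": [0,0,0]}
    - {"offset": [0,0,0],"twist": [0,0,0]}
    - {"offset": [0,0,0],"twist": [0,0,0]}
    - {"offset": [0,0,0],"twist": [0,0,0]}
    - {"offset": [0,0,0],"twist": [0,0,0]}

```text
t: 11.47
ee_pos: [444.9, -109.0, 193.1]
orientation: [-0.111, 2.818, -0.057]
ft_force: [-1.8, 0.2, 2.7]
width: 0.9
```

```bash
python3 go.py 502 -114 50; python3 lid.py
```

```text
11.47 [-1.8  0.2  2.7] tip [ 502.5 -113.9   20.5] z [ 0.316 -0.027 -0.948] y [-0.07   0.996 -0.051]
tool d [ -8.8  -1.6 -28.1]
down1/out1 [0.313 0.051 0.948] [ 0.948 -0.075 -0.309]
side 601 front [ 16.2 360.3] angle about hinge 1.14
side pad z 17.1
top 1608 front [ 16.6 361.3] angle about hinge 1.145
top pad z 17.5
```

Lid held wide open at about 1.14 rad for over 3 s. Now easing up at roughly 18 mm/s.

Emit:
send_rows:
  rows:
    - {"offset": [-0.0005,0,-0.0015],"twist": [0,0,0]}
    - {"offset": [-0.0005,0,-0.0015],"twist": [0,0,0]}
    - {"offset": [-0.0005,0,-0.0015],"twist": [0,0,0]}
    - {"offset": [-0.0005,0,-0.0015],"twist": [0,0,0]}
    - {"offset": [-0.0005,0,-0.0015],"twist": [0,0,0]}

```text
t: 11.98
ee_pos: [445.1, -108.8, 201.7]
orientation: [-0.11, 2.818, -0.057]
ft_force: [-1.8, -0.2, 5.9]
width: 0.3
```

```bash
python3 go.py 502 -114 50; python3 lid.py
```

```text
11.98 [-1.8 -0.2  5.9] tip [ 502.7 -113.8   29.1] z [ 0.317 -0.027 -0.948] y [-0.07   0.996 -0.052]
tool d [ -5.8  -1.3 -20. ]
down1/out1 [0.314 0.052 0.948] [ 0.948 -0.075 -0.309]
side 834 front [-29.7 329.2] angle about hinge 0.816
side pad z 24.3
top 2834 front [-34.5 330.2] angle about hinge 0.8
top pad z 24.4
```

Emit:
send_rows:
  rows:
    - {"offset": [-0.0005,0,-0.0015],"twist": [0,0,0]}
    - {"offset": [-0.0005,0,-0.0015],"twist": [0,0,0]}
    - {"offset": [-0.0005,0,-0.0015],"twist": [0,0,0]}
    - {"offset": [-0.0005,0,-0.0015],"twist": [0,0,0]}
    - {"offset": [-0.0005,0,-0.0015],"twist": [0,0,0]}

```text
t: 12.5
ee_pos: [445.6, -108.5, 211.7]
orientation: [-0.11, 2.815, -0.059]
ft_force: [-3.1, -0.3, 7.3]
width: 0.2
```

Emit:
send_rows:
  rows:
    - {"offset": [-0.0005,0,-0.0015],"twist": [0,0,0]}
    - {"offset": [-0.0005,0,-0.0015],"twist": [0,0,0]}
    - {"offset": [-0.0005,0,-0.0015],"twist": [0,0,0]}
    - {"offset": [-0.0005,0,-0.0015],"twist": [0,0,0]}
    - {"offset": [-0.0005,0,-0.0015],"twist": [0,0,0]}

```text
t: 12.92
ee_pos: [446.8, -108.1, 222.5]
orientation: [-0.11, 2.811, -0.061]
ft_force: [0.1, -0.6, 0.3]
width: 0.3
```

Emit:
send_rows:
  rows:
    - {"offset": [-0.0005,0,-0.0015],"twist": [0,0,0]}
    - {"offset": [-0.0005,0,-0.0015],"twist": [0,0,0]}
    - {"offset": [-0.0005,0,-0.0015],"twist": [0,0,0]}
    - {"offset": [-0.0005,0,-0.0015],"twist": [0,0,0]}
    - {"offset": [-0.0005,0,-0.0015],"twist": [0,0,0]}

```text
t: 13.33
ee_pos: [447.5, -107.7, 231.4]
orientation: [-0.11, 2.81, -0.062]
ft_force: [-0.9, -0.2, -0.1]
width: 0.4
```

Emit:
send_rows:
  rows:
    - {"offset": [-0.0005,0,-0.0015],"twist": [0,0,0]}
    - {"offset": [-0.0005,0,-0.0015],"twist": [0,0,0]}
    - {"offset": [-0.0005,0,-0.0015],"twist": [0,0,0]}
    - {"offset": [-0.0005,0,-0.0015],"twist": [0,0,0]}
    - {"offset": [-0.0005,0,-0.0015],"twist": [0,0,0]}

```text
t: 13.75
ee_pos: [447.3, -107.2, 239.9]
orientation: [-0.11, 2.81, -0.061]
ft_force: [0.8, -0.2, 0.1]
width: 0.5
```

```bash
python3 go.py 440 -120 75
```

```text
13.75 [ 0.8 -0.2  0.1] tip [ 506.3 -112.6   67.8] z [ 0.324 -0.03  -0.946] y [-0.069  0.996 -0.055]
tool d [ 60.8  -3.2 -28. ]
down1/out1 [0.321 0.055 0.946] [ 0.945 -0.076 -0.316]
```

Clear of the pad with no force. I'll back off from the bin and check.

Emit:
send_rows:
  rows:
    - {"offset": [0.012,0,-0.007],"twist": [0,0,0]}
    - {"offset": [0.012,0,-0.007],"twist": [0,0,0]}
    - {"offset": [0.012,0,-0.007],"twist": [0,0,0]}
    - {"offset": [0.008,0,-0.005],"twist": [0,0,0]}
    - {"offset": [0,0,0],"twist": [0,0,0]}

```text
t: 14.17
ee_pos: [396.2, -110.0, 251.4]
orientation: [-0.112, 2.809, -0.062]
ft_force: [0.7, 0.1, 0.3]
width: 0.4
```

Run:
```python
from h import *
o,R,t=st();print(o['t'],t.round(1),o['ft_force'].round(1))
for c in("side","top"):
    im,d=optics.get_image(c);cv2.imwrite(f'pics/{c}3.png',im)
    d0=np.load(c+'.npy')
    for n,D in(('before',d0),('after',d)):
        p=cloud(c,D);x,y,z=p[...,0],p[...,1],p[...,2]
        q=p[(abs(x-500)<45)&(abs(y+105)<45)&(z>36)&(z<56)]
        l=p[(abs(x-640)<110)&(abs(y+95)<110)&(z>203)&(z<230)]
        print(c,n,'pad',len(q),q.mean(0).round(1),'lid',len(l),l.mean(0).round(1),l[:,2].max().round(1))
if 1: cv2.imwrite('pics/s3.png',cv2.resize(cv2.imread('pics/side3.png')[80:280,220:460],None,fx=3,fy=3))
```

```text
14.1667 [ 455.5 -115.5   79.4] [0.7 0.1 0.3]
side before pad 162 [ 500.6 -108.8   44.6] lid 1170 [636.6 -76.1 213. ] 220.9
side after pad 162 [ 500.3 -108.4   45. ] lid 1173 [636.7 -75.9 213. ] 220.8
top before pad 366 [ 498.3 -113.6   44.8] lid 4053 [635.  -94.5 213.1] 225.0
top after pad 366 [ 498.2 -113.5   45.3] lid 4063 [635.  -94.6 213. ] 222.8
```

View pics/s3.png

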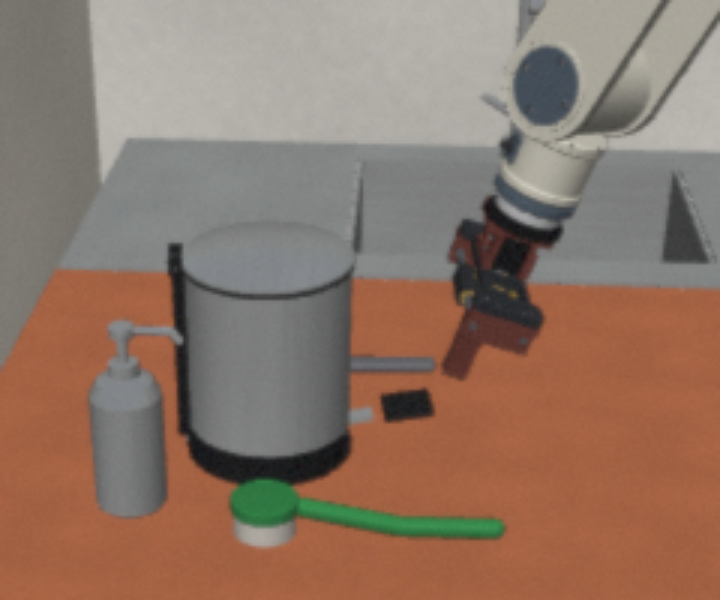

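The lid is shut, the pedal is up and nothing has moved. The fingers are clear of the pad at (405,405). Handing in.

```bash
python3 -c "
from workcell import ctrl
print(ctrl.close_job())"
```

```text
the job is handed in; nothing more can be done
None
```

I pressed the pedal down with the closed fingertips and the lid swung wide open. It stayed open for about 5 s, including 3 s at its widest. I then eased the pedal up at about 20 mm/s until the lid was shut, backed the arm off and handed the job in at about 14 s of the 40 s allowed.

- **Lid open:** I measured about 1.14 rad from depth, against the 1.0 rad required. The pad stood at about 17–18 mm, which is its stop height. The force readings never rose, so I can't say for certain the pedal touched its stop.
- **Force:** the readings on the pedal stayed under about 8 N throughout.
- **After closing:** the lid and pad are back within 0.5 mm of their starting positions in both cameras. The final side picture shows the bin, soap pump and brush where they were, and the fingers touching nothing. I did not measure the scraper and pan lid again, but the arm did not go near them on the pedal work.
- **Closing speed:** I had no direct reading of lid speed. I judged the soft closing from how fast the arm moved.

No check failed, and the hand-in gave no verdict.

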